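# Fill the tin tube to the line

### The arm

A 6-joint arm with a two-finger parallel gripper is mounted at the origin on the work surface. World frame = base frame: x ahead of the robot, y to its left, z up, the work surface at z = 0. Lengths are in m, angles in rad, forces in N, time in s.
With the tool pointing down it reaches from about 0.35 to 1 m from the base axis. Payload 7.1 kg.
Tool frame: the origin (TCP) lies midway between the tips of the shut fingers; the grasp point (between the pads) lies 19 mm behind it; y points along the fingers, z is the direction in which the jaws open and shut, and the axes are right-handed (so a half turn about y gives the same grasp; the last joint's range is limited). The gripper opens to 85 mm and grips with 20 to 120 N. Pads are 22 mm wide; open, the fingers measure 114 mm over their backs; the gripper's body (76 mm by 85 mm) begins 54 mm behind the grasp point. The pads swing forward as they close: fully open they stand 13 mm farther back than shut.
Start: joints at [-1.249, 0.423, 1.63, -0, 1.089, -0.019], TCP at [0.209, -0.589, 0.2] pointing down, gripper open.
Joint ranges: [-3, 3], [-0.9, 2.11], [0.09, 2.58], [-1.31, 4.45], [0.11, 2.69], [-2.54, 2.54]. Speed limits (rad/s): [2.39, 2.39, 3.01, 3.14, 3.14, 3.14].

### API

Orientations are given as a 3x3 rotation matrix whose columns are the frame's x, y, z axes.
In Python, from rig import monitor, get_image, arm gives the robot as it stands.
- The arm moves only by the tool move_arm, never from a script. Its arguments are lists of equal length, an entry for each row: "dp": the shift along the tool's x, y, z in m, a list of three; "turn": the turn about the tool's y in degrees; "claw": the opening in per cent of the stroke, from 0 (shut) to 100 (fully open). A call has 1 to 12 rows; each row shifts and turns the commanded pose from where the row before left it, along the tool's axes as they then stand; what a row does not reach is not made up. A row lasts 1/12 s, in which the tool goes at most 41.7 mm and 7.16 degrees, less where a joint would pass 70% of its speed; a pose out of reach is approached as far as the arm can. A call with a gripper value outside its range is refused whole. The fingers move at their own pace and stop on an object; "squeeze" is the grip in N (left out, the last holds). Time passes only in rows, so rows that do not move let the fingers close. It gives the time, the measured TCP pose, the force and the opening at its end, in the units of the state.
- monitor.read_state(): the state, without advancing time (a new reading comes with each control period).
- get_image(name): name is "scene" or "top"; returns a dict with "frame" (420x560x3 uint8, red, green, blue), "depth" (420x560 float32, m along the optical axis (not along the pixel's ray), 0 where there is no reading), "K" (3x3 intrinsics, pixels), "rvec" (rotation vector, rad) and "tvec" (3), from world to camera coordinates, as OpenCV has them. Camera axes: x right, y down, z forward; pixel columns grow to the right and rows downward; lengths in m; the calibration is good to about 2 mm. A picture is of the moment at which its call begins.
- arm.finish_job(): hands the job in, once; it reports no verdict.
The state is a dict: "time_s": time; "q": joint angles; "joint_vel": joint speeds; "tau": joint torques, N m; "ee_pos": TCP position; "orientation": TCP orientation; "force": force on the tool from outside, world axes, zero at the start; "wrist_torque": the same for the moment, N m; "gripper_width": finger opening in m.
Only numpy, scipy, OpenCV 4.12 (cv2) and the standard library are available. Lean on these libraries where they do the work, as an engineer would, in place of code of your own. Each camera call takes 0.05 s, during which the arm holds its last target.

### The job

At the donation sorting table, the white slotted tube already holds one small flat tin. Stack the two matching flat tins from the table on top of it inside the tube, each lying flat, so that the top of the stack comes up to the black line round the tube. The taller tin and the wider tin are the wrong sizes; let go of everything at the end.

Things in the scene. Friction and masses are not known exactly. Their poses are not given: they have to be found in the camera images.
- tube: White plastic tube, fixed, open on top. Grey foot 96 mm wide, its top (inner floor) 8 mm above the table; two curved walls, inside diameter 76 mm, 3 mm thick, rise to 88 mm. Two slots between them, 44 mm wide, foot to rim, on its +x and -x sides: fingers closing along its x axis fit down them. Black line 80 mm above the table = top of three tins. Origin on the axis at table height, z up.
- tin_low: Flat round steel food tin with a plain cream band, 56 mm across, 24 mm high, 80 g. Origin at its centre, z its axis, yaw meaningless. It lies flat in the tube on the tube's floor (top 32 mm above the table) from the start and stays there.
- tin_a: Flat round steel food tin with a plain cream band, 56 mm across, 24 mm high, 80 g. Origin at its centre, z its axis, yaw meaningless. It stands flat on the table, near two unlisted, unwanted tins (56 across, 60 high; 84 across, 24 high). An amber jar, 68 across and 110 high, stands on the side away from the tube.
- tin_b: Flat round steel food tin with a plain cream band, 56 mm across, 24 mm high, 80 g. Origin at its centre, z its axis, yaw meaningless. It stands flat on the table, like tin_a and interchangeable with it.
Not all that is in view belongs to the job. What is shaped like the tin_low but purple is not meant.

How it is judged:
On the way:
1. one of the two flat tins lies flat in the tube on the tin already there (((horizontal distance between tin_a and tube below 0.018 m and z of tin_a in the frame of tube between 0.037 and 0.051 m and angle between the z axis of tin_a and the z axis of tube, either way round below 0.175 rad) or (horizontal distance between tin_b and tube below 0.018 m and z of tin_b in the frame of tube between 0.037 and 0.051 m and angle between the z axis of tin_b and the z axis of tube, either way round below 0.175 rad))), for 0.2 s.
At the end, for the whole second after the job is handed in: All three flat tins lie in the tube one on another, in either order of the two added (centres 20, 44 and 68 mm above the table within 7 mm, so that the top is at the 80 mm line), within 18 mm of the tube's axis and 10 degrees of flat (either face up), at rest (under 0.02 m/s) (horizontal distance between tin_low and tube below 0.018 m and z of tin_low in the frame of tube between 0.013 and 0.027 m and angle between the z axis of tin_low and the z axis of tube, either way round below 0.175 rad and ((horizontal distance between each of tin_a, tin_b and tube below 0.018 m and z of tin_a in the frame of tube between 0.037 and 0.051 m and angle between the z axis of each of tin_a, tin_b and the z axis of tube, either way round below 0.175 rad and z of tin_b in the frame of tube between 0.061 and 0.075 m) or (horizontal distance between each of tin_b, tin_a and tube below 0.018 m and z of tin_b in the frame of tube between 0.037 and 0.051 m and angle between the z axis of each of tin_b, tin_a and the z axis of tube, either way round below 0.175 rad and z of tin_a in the frame of tube between 0.061 and 0.075 m)) and linear speed of each of tin_low, tin_a, tin_b below 0.02 m/s); the robot touches nothing.
It also fails if it takes over 48 s, if anything falls off the work surface, if the arm or the gripper's body presses on something with over 40 N, if the wrist force passes 120 N, or if a joint passes its speed limit or range.

## Working session

There is one attempt and no reset: what is moved stays moved. The work goes in short steps, Python scripts to look and compute and a tool call to move; the robot and the scene stay as the last step left them, time stands still between calls to the robot, and variables do not carry over. Pictures are saved under pics/ and viewed, and the job is handed in when it is done.

Besides the shell and the picture viewer there is one more tool, called by a JSON object that holds its "name" and its "arguments". move_arm: Moves the arm, as the interface text tells. Its arguments: {"type":"object","properties":{"dp":{"type":"array","items":{"type":"array","items":{"type":"number"}}},"turn":{"type":"array","items":{"type":"number"}},"claw":{"type":"array","items":{"type":"number"}},"squeeze":{"type":"number"}},"required":["dp","turn","claw"]}

```bash
mkdir -p pics
cat > h.py <<'E'
import numpy as np,cv2
from rig import monitor,get_image,arm
def world(im,u,v,z=None):
    K=im["K"];R,_=cv2.Rodrigues(np.array(im["rvec"],float));t=np.array(im["tvec"],float).ravel()
    r=np.linalg.inv(K)@np.array([u,v,1.]);c=-R.T@t;d=R.T@r
    if z is None: return c+d*im["depth"][int(round(v)),int(round(u))]
    return c+d*(z-c[2])/d[2]
def cloud(im):
    K=im["K"];R,_=cv2.Rodrigues(np.array(im["rvec"],float));t=np.array(im["tvec"],float).ravel()
    v,u=np.mgrid[0:420,0:560];p=np.stack([u,v,np.ones_like(u)],-1)@np.linalg.inv(K).T*im["depth"][...,None]
    return (p-t)@R
def save(im,name,crop=None,s=1):
    f=im["frame"]
    if crop: f=f[crop[1]:crop[3],crop[0]:crop[2]]
    f=cv2.resize(f,None,fx=s,fy=s,interpolation=cv2.INTER_CUBIC)
    cv2.imwrite("pics/"+name,f[...,::-1])
E
python3 - <<'E'
from h import *
import pickle
for n in("scene","top"):
    im=get_image(n);save(im,n+"1.png",s=1.42);pickle.dump(im,open(n+".pkl","wb"))
    R,_=cv2.Rodrigues(np.array(im["rvec"],float));print(n,-R.T@np.array(im["tvec"]).ravel(),R)
print(monitor.read_state())
E
```

```text
scene [0.91089878 0.57642761 0.71292681] [[-0.79552992  0.60588378  0.0060823 ]
 [ 0.41738729  0.55525411 -0.71936133]
 [-0.43922658 -0.56973479 -0.69460945]]
top [0.45411617 0.03375379 1.23313767] [[ 0.00906289 -0.99987932  0.01261772]
 [-0.99917966 -0.00955317 -0.03935405]
 [ 0.03946984 -0.01225071 -0.99914566]]
{'time_s': 0.1, 'q': array([-1.24897026e+00,  4.23756838e-01,  1.63062650e+00, -1.23596341e-05,
        1.08860075e+00, -1.89767381e-02]), 'joint_vel': array([ 1.48960522e-03, -1.14278927e-03, -1.31081964e-03, -8.00935283e-04,
       -4.84846132e-06,  1.47527304e-03]), 'tau': array([ 5.40179499e-04, -5.58423758e+01, -2.82443297e+01,  2.88912361e-05,
        3.02184264e-03,  1.62328621e-05]), 'ee_pos': array([ 0.2087642 , -0.58852393,  0.19902311]), 'orientation': array([[-9.42484724e-01, -4.50497404e-04,  3.34248924e-01],
       [-3.34249227e-01,  1.31653185e-03, -9.42483804e-01],
       [-1.54628451e-05, -9.99999032e-01, -1.39138956e-03]]), 'force': array([-0.57677827, -0.07126298, -1.39603915]), 'wrist_torque': array([ 0.02025754, -0.04149731, -0.00498811]), 'gripper_width': 0.08554964634707521}
```

View pics/scene1.png

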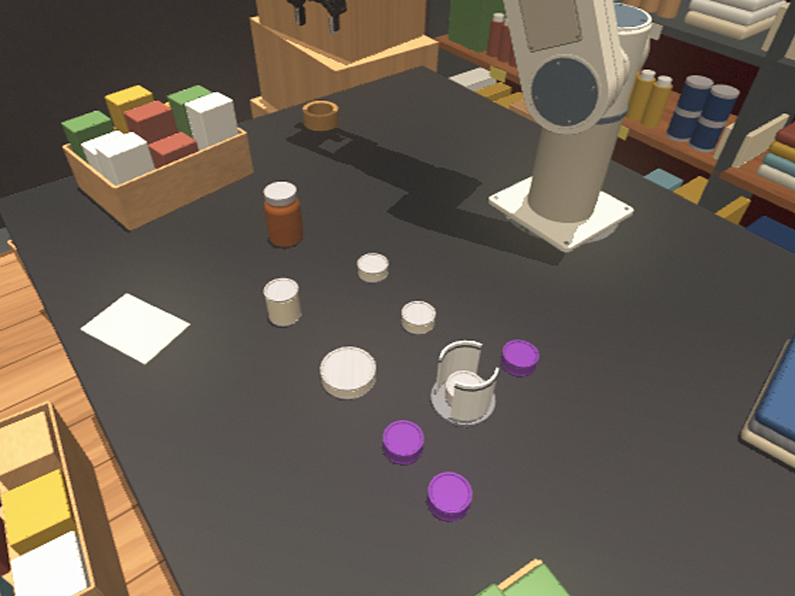

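View pics/top1.png

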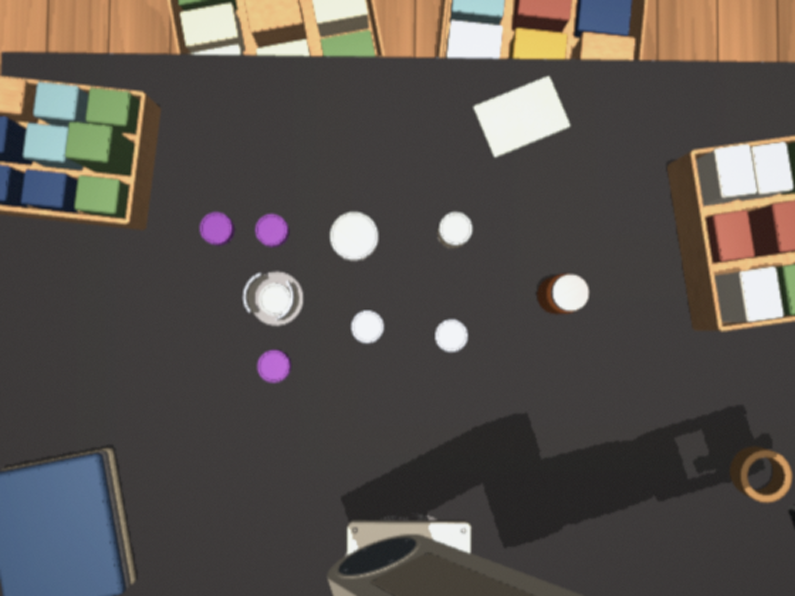

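Two flat tins lie near top (367,326) and (451,335) in the enlarged picture. The tube is at (273,298), and the tall and wide tins are at (455,228) and (354,236). Next I measure them.

Run:
```python
from h import *
import pickle
C=[]
for n in("top","scene"):
    im=pickle.load(open(n+".pkl","rb"));c=cloud(im)[im["depth"]>0];C.append(c)
    print(n)
    m=(c[:,2]>0.018)&(c[:,2]<0.03)
    for nm,(u,v) in dict(a=(367,326),b=(451,335),wide=(354,236),tall=(455,228),jar=(570,293),tube=(273,298),pur=(273,366)).items():
        imt=pickle.load(open("top.pkl","rb"));g=world(imt,u/1.42,v/1.42,.024)
        q=c[(np.hypot(*(c[:,:2]-g[:2]).T)<.055)&(c[:,2]>.008)]
        zt=np.percentile(q[:,2],97)
        t=q[q[:,2]>zt-.006][:,:2].astype(np.float32)
        (ce,r)=cv2.minEnclosingCircle(t)
        print(nm,g.round(4),"ztop",zt.round(4),"circ",np.round(ce,4),round(r,4),"mean",t.mean(0).round(4),len(t))
    q=c[(np.hypot(*(c[:,:2]-g[:2]).T)<.0)]
imt=pickle.load(open("top.pkl","rb"))
save(imt,"tube.png",(160,170,350,270),4)
ims=pickle.load(open("scene.pkl","rb"))
save(ims,"tube_s.png",(290,220,390,310),7)
```

```text
top
a [0.454  0.0763 0.024 ] ztop 0.0268 circ [0.4545 0.0769] 0.0279 mean [0.454  0.0768] 299
b [ 0.4394 -0.0722  0.024 ] ztop 0.0274 circ [ 0.4402 -0.072 ] 0.0278 mean [ 0.4399 -0.0728] 272
wide [0.6133 0.1011 0.024 ] ztop 0.027 circ [0.615  0.1026] 0.0419 mean [0.6155 0.1018] 619
tall [ 0.6295 -0.0782  0.024 ] ztop 0.0627 circ [ 0.6251 -0.0751] 0.0279 mean [ 0.625  -0.0751] 309
jar [ 0.5158 -0.2833  0.024 ] ztop 0.1138 circ [ 0.5137 -0.2599] 0.0296 mean [ 0.5134 -0.26  ] 436
tube [0.5018 0.2427 0.024 ] ztop 0.089 circ [0.5028 0.2404] 0.0419 mean [0.5017 0.242 ] 104
pur [0.3822 0.2407 0.024 ] ztop 0.0271 circ [0.383  0.2413] 0.028 mean [0.3831 0.2401] 270
scene
a [0.454  0.0763 0.024 ] ztop 0.0268 circ [0.4568 0.0751] 0.0303 mean [0.4561 0.0762] 326
b [ 0.4394 -0.0722  0.024 ] ztop 0.0266 circ [ 0.4422 -0.0734] 0.0293 mean [ 0.4423 -0.0722] 262
wide [0.6133 0.1011 0.024 ] ztop 0.0266 circ [0.6172 0.1011] 0.0431 mean [0.6171 0.1022] 960
tall [ 0.6295 -0.0782  0.024 ] ztop 0.0617 circ [ 0.6261 -0.0752] 0.0292 mean [ 0.627  -0.0751] 337
jar [ 0.5158 -0.2833  0.024 ] ztop 0.1124 circ [ 0.5171 -0.2608] 0.0316 mean [ 0.5173 -0.2587] 257
tube [0.5018 0.2427 0.024 ] ztop 0.0893 circ [0.5049 0.2403] 0.0426 mean [0.5062 0.2427] 211
pur [0.3822 0.2407 0.024 ] ztop 0.0265 circ [0.3847 0.2396] 0.0288 mean [0.3853 0.2407] 401
```

View pics/tube.png

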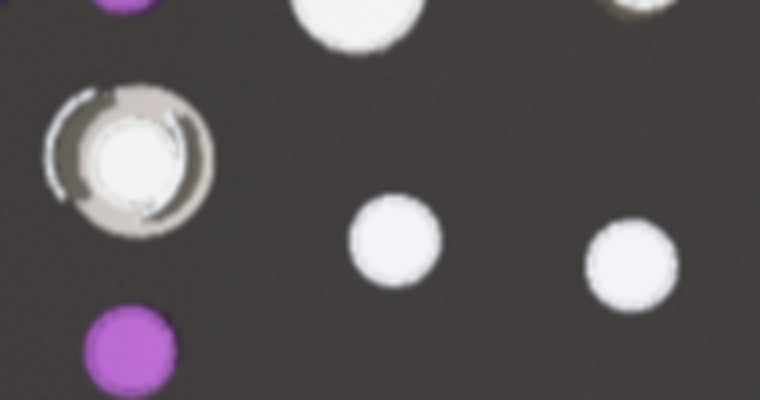

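View pics/tube_s.png

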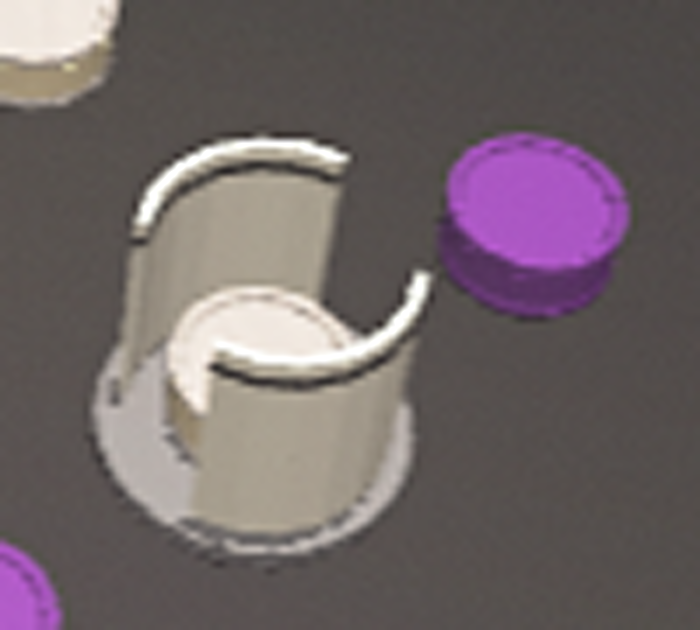

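Run:
```python
from h import *
import pickle
from scipy.optimize import least_squares
for n in("top","scene"):
    im=pickle.load(open(n+".pkl","rb"));c=cloud(im)[im["depth"]>0]
    q=c[(np.hypot(*(c[:,:2]-[.5035,.241]).T)<.06)&(c[:,2]>.082)]
    f=least_squares(lambda p:np.hypot(q[:,0]-p[0],q[:,1]-p[1])-.0395,[.5,.24],loss="soft_l1",f_scale=.002)
    print(n,f.x.round(4))
    a=np.degrees(np.arctan2(q[:,1]-f.x[1],q[:,0]-f.x[0]))
    s=np.sort(a);print(s[:3].round(0),s[-3:].round(0),"gaps",[(s[i].round(1),s[i+1].round(1)) for i in range(len(s)-1) if s[i+1]-s[i]>12])
    q=c[(np.hypot(*(c[:,:2]-[.5035,.241]).T)<.03)&(c[:,2]>.028)&(c[:,2]<.04)]
    print("low",cv2.minEnclosingCircle(q[:,:2].astype(np.float32)))
im=pickle.load(open("top.pkl","rb"))
P=[world(im,160+(u+.5)/4-.5,170+(v+.5)/4-.5,.088) for u,v in((97,91),(62,200),(168,108),(142,215))]
print(np.round(P,4))
im=pickle.load(open("scene.pkl","rb"))
P=[world(im,290+(u+.5)/7-.5,220+(v+.5)/7-.5,.088) for u,v in((348,157),(145,230),(425,278),(213,355))]
print(np.round(P,4)); c=np.mean(P,0)
print(c,[np.degrees(np.arctan2(p[1]-c[1],p[0]-c[0])).round(1) for p in P],[np.hypot(*(p-c)[:2]).round(4) for p in P])
```

```text
top [0.503  0.2402]
[-161. -157. -156.] [126. 129. 130.] gaps [(np.float64(-51.3), np.float64(20.4))]
low ((0.5009918212890625, 0.23927146196365356), 0.02803798019886017)
scene [0.5051 0.2408]
[-159. -159. -159.] [127. 128. 132.] gaps [(np.float64(-50.9), np.float64(20.3))]
low ((0.5022797584533691, 0.23749424517154694), 0.027739880606532097)
[[0.5407 0.2522 0.088 ]
 [0.4758 0.2718 0.088 ]
 [0.531  0.2099 0.088 ]
 [0.4673 0.2243 0.088 ]]
[[0.4636 0.2263 0.088 ]
 [0.5293 0.2113 0.088 ]
 [0.478  0.2719 0.088 ]
 [0.5438 0.256  0.088 ]]
[0.50368872 0.24135981 0.088     ] [np.float64(-159.4), np.float64(-49.5), np.float64(130.1), np.float64(20.0)] [np.float64(0.0428), np.float64(0.0395), np.float64(0.0399), np.float64(0.0427)]
```

{"name": "move_arm", "arguments": {"dp": [[0,0,0],[0,0,0],[0,0,0],[0,0,0],[0,0,0],[0,0,0],[0,0,0],[0,0,0],[-0.02,0,0.003],[-0.04,0,0.006],[-0.04,0,0.006],[-0.04,0,0.006]], "turn": [-6.9,-6.9,-6.9,-6.9,-6.9,-6.9,-6.9,-6.9,0,0,0,0], "claw": [100,100,100,100,100,100,100,100,100,100,100,100], "squeeze": 40}}

```text
time_s: 1.1
ee_pos: [0.266, -0.4579, 0.1991]
orientation: [[-0.265, -0.0, 0.964], [-0.964, 0.001, -0.265], [-0.001, -1.0, -0.001]]
force: [1.3, -0.2, 0.3]
gripper_width: 0.0855
```

```bash
cat > to.py <<'E'
import sys
from h import *
s=monitor.read_state();R=np.array(s["orientation"]);p=np.array(s["ee_pos"])
t=np.array([float(a) for a in sys.argv[1:4]])
print("t",s["time_s"],"p",p.round(4),"jaw yaw",np.degrees(np.arctan2(R[1,2],R[0,2])).round(2),"down",R[:,1].round(3))
print("dp",(R.T@(t-p)).round(4),"F",np.round(s["force"],1),"w",round(s["gripper_width"],4))
E
python3 to.py 0.441 -0.0725 0.1
```

```text
t 1.1 p [ 0.266  -0.4579  0.1991] jaw yaw -15.35 down [-0.     0.001 -1.   ]
dp [-0.4179  0.0994  0.0668] F [ 1.3 -0.2  0.3] w 0.0855
```

{"name": "move_arm", "arguments": {"dp": [[-0.04,0,0.0064],[-0.04,0,0.0064],[-0.04,0,0.0064],[-0.04,0,0.0064],[-0.04,0,0.0064],[-0.04,0,0.0064],[-0.04,0.01,0.0064],[-0.04,0.01,0.0064],[-0.04,0.02,0.0064],[-0.038,0.02,0.0062],[-0.02,0.02,0.003],[0,0.02,0]], "turn": [0,0,0,0,0,0,0,0,0,0,0,0], "claw": [100,100,100,100,100,100,100,100,100,100,100,100]}}

```text
time_s: 2.1
ee_pos: [0.4402, -0.0752, 0.1014]
orientation: [[-0.26, 0.001, 0.966], [-0.966, 0.0, -0.26], [-0.001, -1.0, 0.001]]
force: [1.1, 0.1, -0.7]
gripper_width: 0.0854
```

```bash
python3 to.py 0.441 -0.0725 0.004
python3 - <<'E'
from h import *
im=get_image("scene");save(im,"s2.png",(200,140,340,245),5.5)
E
```

```text
t 2.1 p [ 0.4402 -0.0752  0.1014] jaw yaw -15.06 down [ 0.001  0.    -1.   ]
dp [-0.0027  0.0974 -0.    ] F [ 1.1  0.1 -0.7] w 0.0854
```

View pics/s2.png

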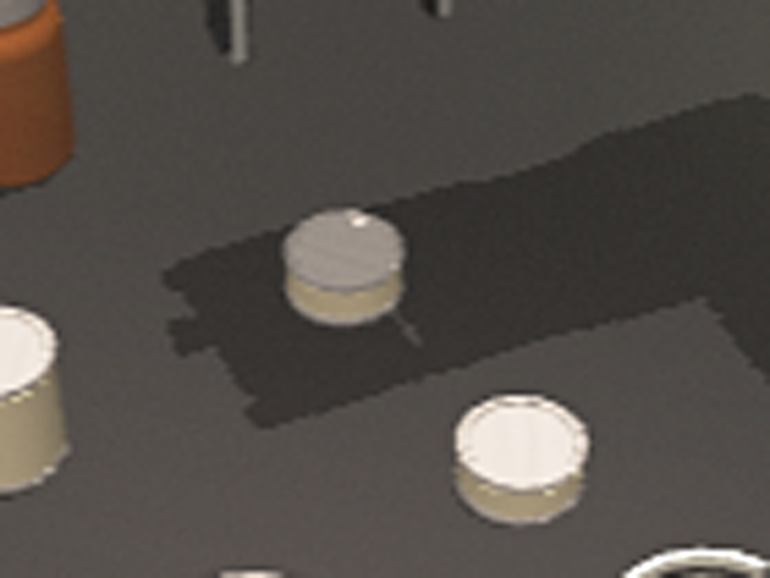

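The open fingers stand over tin b (crop 345,255), with the tips at (235,60) and (445,15). I'll descend and grip.

{"name": "move_arm", "arguments": {"dp": [[-0.002,0.01,0],[0,0.02,0],[0,0.02,0],[0,0.02,0],[0,0.017,0],[0,0.01,0],[0,0,0],[0,0,0],[0,0,0],[0,0,0],[0,0,0],[0,0,0]], "turn": [0,0,0,0,0,0,0,0,0,0,0,0], "claw": [100,100,100,100,100,100,100,50,50,50,50,50]}}

```text
time_s: 3.15
ee_pos: [0.4397, -0.0764, 0.0058]
orientation: [[-0.263, 0.001, 0.965], [-0.965, -0.0, -0.263], [-0.0, -1.0, 0.001]]
force: [0.3, 0.3, -0.1]
gripper_width: 0.0425
```

```bash
python3 to.py 0.441 -0.0725 0.004
python3 - <<'E'
from h import *
im=get_image("scene");save(im,"s3.png",(200,140,340,245),5.5)
E
```

```text
t 3.15 p [ 0.4397 -0.0764  0.0058] jaw yaw -15.27 down [ 0.001 -0.    -1.   ]
dp [-0.0041  0.0018  0.0002] F [ 0.3  0.3 -0.1] w 0.0425
```

View pics/s3.png

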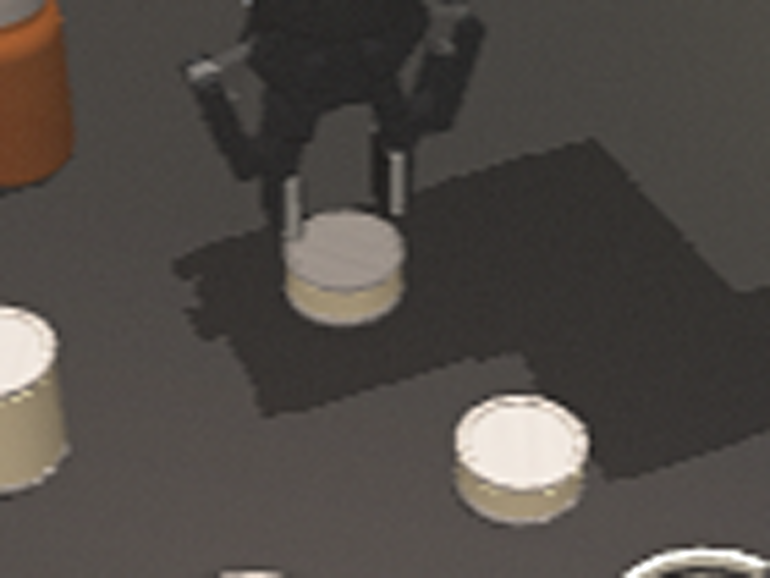

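The pads closed to 42.5 mm without gripping, and the fingertips at crop (290,240) and (398,215) don't straddle the tin. The reported TCP doesn't match what I see, so I'll measure the fingertips by depth.

Run:
```python
from h import *
im=get_image("scene")
for u,v in((292,225),(292,190),(398,200),(398,160),(345,250),(520,445)):
    print(u,v,world(im,200+u/5.5,140+v/5.5).round(4))
t=get_image("top");save(t,"t3.png",(230,180,370,285),5.5)
c=cloud(im);q=c.reshape(-1,3);d=(im["depth"].ravel()>0)
K=t
g=q[d&(np.hypot(q[:,0]-.44,q[:,1]+.075)<.08)&(q[:,2]>.03)]
print(np.percentile(g,[0,5,50,95,100],axis=0).round(3), np.histogram(g[:,2],bins=10))
s=monitor.read_state();print(s["ee_pos"],s["q"])
```

```text
292 225 [ 0.4671 -0.0742  0.0504]
292 190 [ 0.4651 -0.0762  0.0688]
398 200 [ 0.4189 -0.0569  0.0529]
398 160 [ 0.4167 -0.0602  0.0733]
345 250 [ 0.4391 -0.0714  0.0228]
520 445 [0.4562 0.0787 0.0242]
[[ 0.367 -0.145  0.04 ]
 [ 0.396 -0.123  0.108]
 [ 0.446 -0.047  0.358]
 [ 0.485 -0.011  0.453]
 [ 0.509 -0.006  0.482]] (array([ 178,  473,  545,  594,  524,  563, 1044, 1973, 1627,  920]), array([0.04034144, 0.08451397, 0.1286865 , 0.17285903, 0.21703156,
       0.26120409, 0.30537662, 0.34954915, 0.39372168, 0.43789421,
       0.48206674]))
[ 0.43937813 -0.07630382  0.00541027] [-1.98653412e-01  5.21850971e-01  2.11879915e+00  4.91711124e-05
  5.00336936e-01  6.78501311e-02]
```

View pics/t3.png

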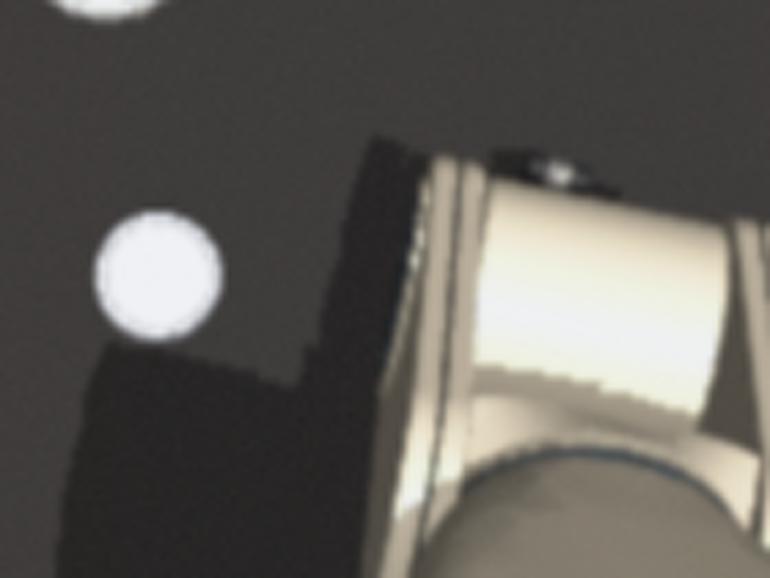

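The depth camera puts the fingertips at about 41 mm, while the state implies about 10 mm. I'll open in place and measure the offset in all three axes.

{"name": "move_arm", "arguments": {"dp": [[0,0,0],[0,0,0],[0,0,0],[0,0,0],[0,0,0],[0,0,0]], "turn": [0,0,0,0,0,0], "claw": [100,100,100,100,100,100]}}

```text
time_s: 3.8
ee_pos: [0.4391, -0.0763, 0.0051]
orientation: [[-0.263, -0.0, 0.965], [-0.965, 0.0, -0.263], [0.0, -1.0, -0.0]]
force: [-0.2, 0.2, -0.1]
gripper_width: 0.0856
```

Run:
```python
from h import *
im=get_image("scene");save(im,"s4.png",(220,140,320,215),8)
c=cloud(im).reshape(-1,3);c=c[im["depth"].ravel()>0]
s=monitor.read_state();R=np.array(s["orientation"]);p=np.array(s["ee_pos"]);print(p,s["gripper_width"],s["force"])
l=(c-p)@R   # tool coords
m=(abs(l[:,0])<.05)&(abs(l[:,2])<.075)&(c[:,2]>.03)&(c[:,2]<.13)
for sgn in(1,-1):
    f=l[m&(np.sign(l[:,2])==sgn)]
    print(sgn,"tip y max",np.sort(f[:,1])[-5:].round(4))
    for a,b in((-.04,-.03),(-.05,-.04),(-.06,-.05),(-.07,-.06),(-.08,-.07)):
        k=f[(f[:,1]>a)&(f[:,1]<b)]
        if len(k):print(a,len(k),"x",np.percentile(k[:,0],[2,50,98]).round(4),"z",np.percentile(k[:,2],[2,50,98]).round(4))
```

```text
[ 0.43912412 -0.0762898   0.00505577] 0.08553238314143732 [-0.93860118  0.15784682 -0.79457805]
1 tip y max [-0.0538 -0.0513 -0.0503 -0.0491 -0.0487]
-0.05 2 x [-0.0086 -0.0066 -0.0047] z [0.0503 0.0509 0.0515]
-0.06 17 x [-0.0111 -0.007   0.0027] z [0.0443 0.051  0.0577]
-0.07 22 x [-0.0116 -0.0065  0.0046] z [0.0447 0.0524 0.0587]
-0.08 22 x [-0.0105 -0.0067  0.0051] z [0.0463 0.0533 0.0589]
-1 tip y max [-0.0499 -0.0498 -0.0495 -0.0471 -0.0452]
-0.05 5 x [-0.004   0.0025  0.0092] z [-0.0413 -0.0412 -0.04  ]
-0.06 18 x [-0.0111 -0.006   0.0096] z [-0.0524 -0.0417 -0.0403]
-0.07 26 x [-0.0121 -0.0059  0.0078] z [-0.0545 -0.0432 -0.0399]
-0.08 27 x [-0.0116 -0.0041  0.0102] z [-0.0551 -0.0414 -0.04  ]
```

View pics/s4.png

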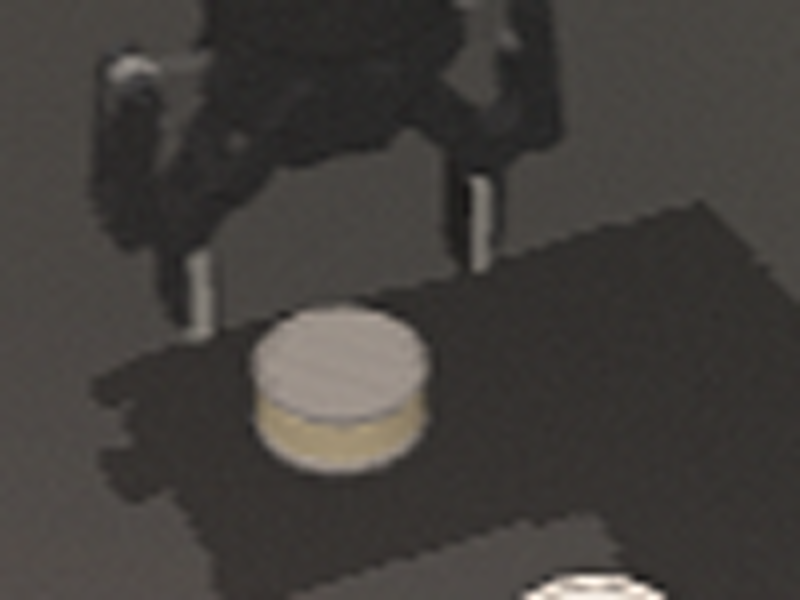

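{"name": "move_arm", "arguments": {"dp": [[-0.004,0.005,0],[0,0.01,0],[0,0.01,0],[0,0,0]], "turn": [0,0,0,0], "claw": [100,100,100,100]}}

```text
time_s: 4.18
ee_pos: [0.4389, -0.0721, -0.0219]
orientation: [[-0.263, -0.003, 0.965], [-0.965, 0.001, -0.263], [0.0, -1.0, -0.003]]
force: [-0.2, 0.9, 0.2]
gripper_width: 0.0858
```

```bash
cat > tips.py <<'E'
import sys
from h import *
im=get_image("scene");save(im,sys.argv[1],tuple(map(int,sys.argv[2:6])),8)
c=cloud(im).reshape(-1,3);c=c[im["depth"].ravel()>0]
s=monitor.read_state();R=np.array(s["orientation"]);p=np.array(s["ee_pos"]);print(p,"w",s["gripper_width"],"F",s["force"].round(1),"t",s["time_s"])
l=(c-p)@R
m=(abs(l[:,0])<.016)&(abs(l[:,2])<.065)&(abs(l[:,2])>.035)&(c[:,2]>.008)&(l[:,1]>-.08)
for sgn in(1,-1):
    f=l[m&(np.sign(l[:,2])==sgn)]; 
    if len(f): print(sgn,"tip z world",np.sort(p[2]-f[:,1])[:6].round(4),"x",np.percentile(f[:,0],[2,98]).round(4),"z",np.percentile(f[:,2],[2,98]).round(4))
E
python3 tips.py s5.png 220 140 320 215
```

```text
[ 0.43900818 -0.07215394 -0.02134207] w 0.08582328849960108 F [0.6 0.5 1.5] t 4.2333
1 tip z world [0.0255 0.0266 0.0271 0.0302 0.0317 0.0319] x [-0.0117  0.006 ] z [0.0451 0.0586]
-1 tip z world [0.023  0.0254 0.0257 0.0262 0.0265 0.0277] x [-0.0119  0.0093] z [-0.0525 -0.0396]
```

View pics/s5.png

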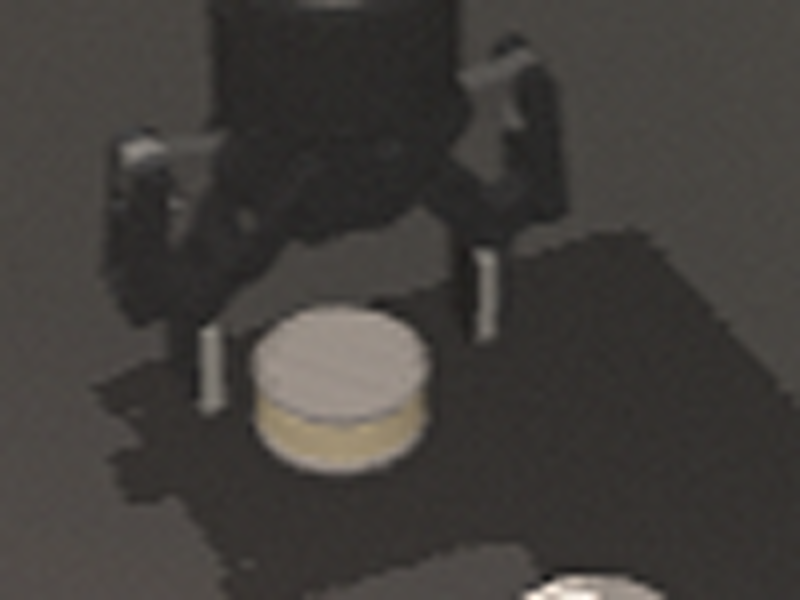

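The tips are now about 22–24 mm up, so the state's z reads about 31 mm too low; x and y agree within 3 mm. I'll drop another 6 mm and grip.

{"name": "move_arm", "arguments": {"dp": [[0,0.004,0],[0,0.002,0],[0,0,0],[0,0,0],[0,0,0],[0,0,0],[0,0,0],[0,0,0],[0,0,0]], "turn": [0,0,0,0,0,0,0,0,0], "claw": [100,100,100,50,50,50,50,50,50]}}

```text
time_s: 4.98
ee_pos: [0.4404, -0.0725, -0.0253]
orientation: [[-0.263, 0.001, 0.965], [-0.965, -0.0, -0.263], [-0.0, -1.0, 0.001]]
force: [-1.6, 0.5, 6.7]
gripper_width: 0.0545
```

```bash
python3 tips.py s6.png 220 140 320 215
```

```text
[ 0.4403703  -0.07249768 -0.02531101] w 0.05459032145615125 F [-0.7  0.5  7. ] t 5.0333
1 tip z world [0.0125 0.0167 0.0202 0.0217 0.0218 0.0228] x [-0.0104  0.0054] z [0.0353 0.0453]
-1 tip z world [0.021  0.0252 0.0272 0.0301 0.0339 0.0367] x [-0.0087 -0.0026] z [-0.0445 -0.0363]
```

View pics/s6.png

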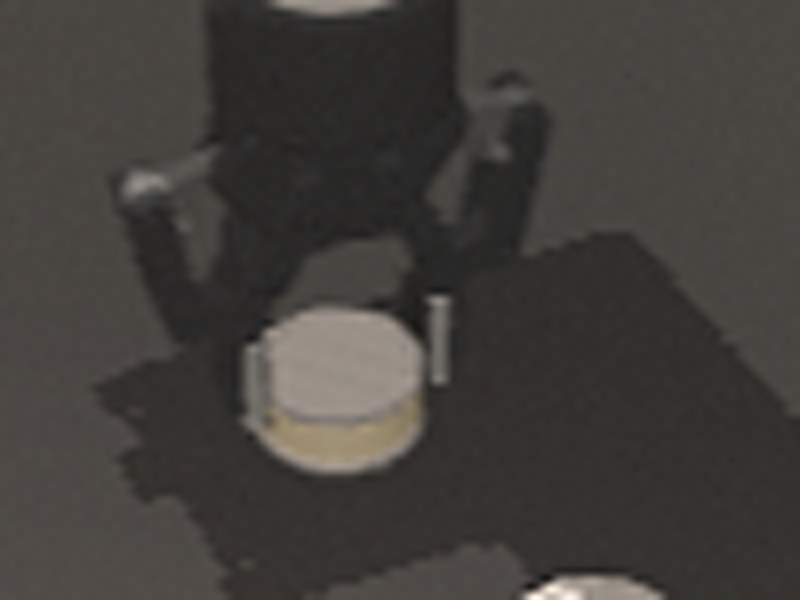

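Gripped at 54.6 mm. I'll lift straight up by 120 mm and check.

{"name": "move_arm", "arguments": {"dp": [[0,-0.005,0],[0,-0.015,0],[0,-0.02,0],[0,-0.02,0],[0,-0.02,0],[0,-0.02,0],[0,-0.015,0],[0,-0.005,0],[0,0,0]], "turn": [0,0,0,0,0,0,0,0,0], "claw": [50,50,50,50,50,50,50,50,50]}}

```text
time_s: 5.78
ee_pos: [0.4411, -0.0726, 0.0954]
orientation: [[-0.263, 0.003, 0.965], [-0.965, -0.001, -0.263], [-0.0, -1.0, 0.003]]
force: [-0.1, -0.5, -1.1]
gripper_width: 0.0544
```

```bash
python3 to.py 0.503 0.2405 0.09
python3 - <<'E'
from h import *
im=get_image("scene");save(im,"s7.png",(220,80,320,155),8)
E
```

```text
t 5.7833 p [ 0.4411 -0.0726  0.0954] jaw yaw -15.27 down [ 0.003 -0.001 -1.   ]
dp [-0.3183  0.0054 -0.0228] F [-0.1 -0.5 -1.1] w 0.0544
```

View pics/s7.png

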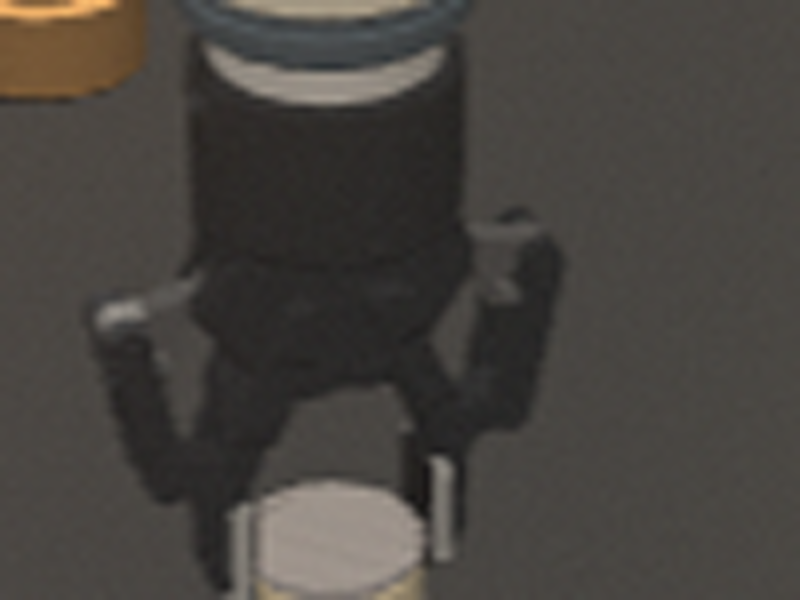

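{"name": "move_arm", "arguments": {"dp": [[-0.02,0,-0.002],[-0.035,0,-0.002],[-0.04,0,-0.003],[-0.04,0,-0.003],[-0.04,0,-0.003],[-0.04,0,-0.003],[-0.04,0,-0.002],[-0.035,0,-0.002],[-0.02,0,-0.002],[-0.009,0,0],[0,0,0],[0,0,0]], "turn": [0,0,0,0,0,0,0,0,0,0,0,0], "claw": [50,50,50,50,50,50,50,50,50,50,50,50]}}

```text
time_s: 6.83
ee_pos: [0.502, 0.2403, 0.0929]
orientation: [[-0.263, -0.002, 0.965], [-0.965, -0.001, -0.263], [0.002, -1.0, -0.002]]
force: [0.6, -0.1, -0.7]
gripper_width: 0.0543
```

```bash
python3 to.py 0.5037 0.2408 0.0955
python3 - <<'E'
from h import *
im=get_image("scene");save(im,"s8.png",(285,190,385,310),5)
c=cloud(im).reshape(-1,3);c=c[im["depth"].ravel()>0]
q=c[(np.hypot(c[:,0]-.505,c[:,1]-.24)<.05)&(c[:,2]>.1)&(c[:,2]<.16)]
print(np.histogram(q[:,2],20))
im=get_image("top");save(im,"t8.png",(130,150,270,255),5.5)
E
```

```text
t 6.8333 p [0.502  0.2403 0.0929] jaw yaw -15.24 down [-0.002 -0.001 -1.   ]
dp [-0.001  -0.0026  0.0015] F [ 0.6 -0.1 -0.7] w 0.0543
(array([ 17,  24,  14,  15,  19,  20,  16,  24,  20,  25, 162, 263,  62,
        19,  20,   9,  22,  17,  15,  17]), array([0.11908589, 0.12112938, 0.12317287, 0.12521636, 0.12725985,
       0.12930333, 0.13134682, 0.13339031, 0.1354338 , 0.13747729,
       0.13952077, 0.14156426, 0.14360775, 0.14565124, 0.14769473,
       0.14973821, 0.1517817 , 0.15382519, 0.15586868, 0.15791217,
       0.15995566]))
```

View pics/s8.png

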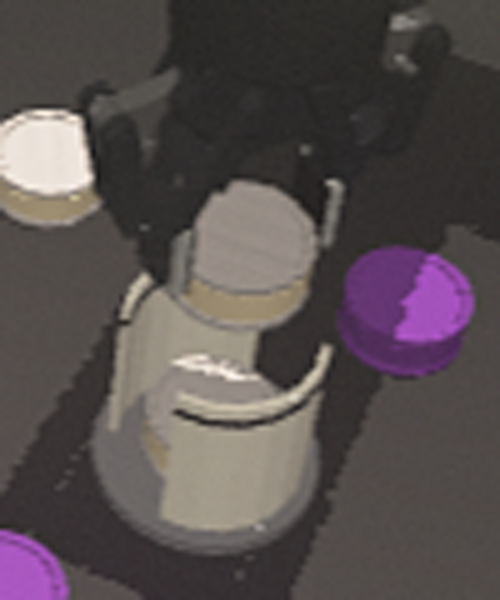

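View pics/t8.png

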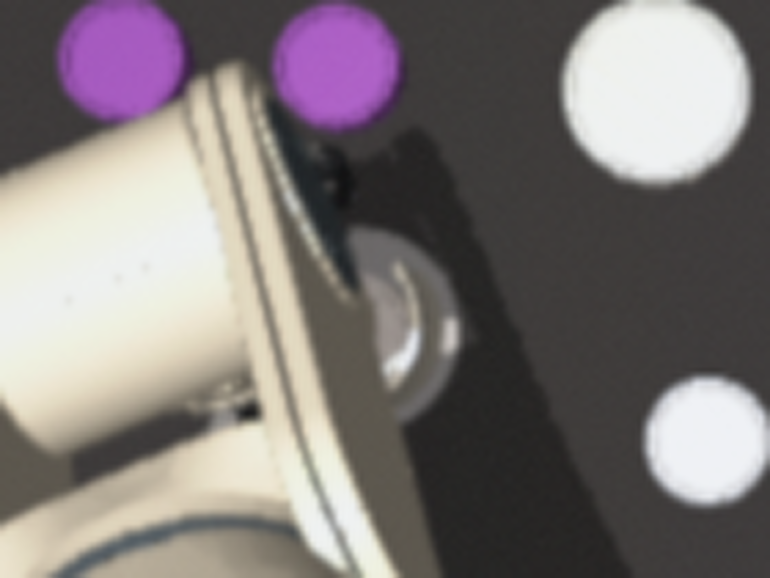

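```bash
cat > tin.py <<'E'
import sys
from h import *
from scipy.optimize import least_squares
x,y,z0,z1=map(float,sys.argv[1:5])
im=get_image("scene");c=cloud(im).reshape(-1,3);f=im["frame"].reshape(-1,3).astype(int);d=im["depth"].ravel()>0
m=d&(np.hypot(c[:,0]-x,c[:,1]-y)<.045)&(c[:,2]>z0)&(c[:,2]<z1)&(f.min(1)>90)
q=c[m];A=np.c_[q[:,:2],np.ones(len(q))];k=np.linalg.lstsq(A,q[:,2],rcond=None)[0]
r=q[:,2]-A@k;ok=abs(r)<.003;k=np.linalg.lstsq(A[ok],q[ok,2],rcond=None)[0];q=q[ok]
print(len(q),"mean",q.mean(0).round(4),"circ",cv2.minEnclosingCircle(q[:,:2].astype(np.float32)),"tilt",np.degrees(k[:2]).round(1))
E
python3 tin.py .503 .24 .137 .146
```

```text
447 mean [0.502  0.2428 0.1424] circ ((0.5052522420883179, 0.24502317607402802), 0.03310608118772507) tilt [-0.9  0.9]
```

The tin is level over the tube, centred within about 3 mm, and the jaws line up with the slots. I'll lower it.

{"name": "move_arm", "arguments": {"dp": [[0,0.01,0.002],[0,0.015,0],[0,0.015,0],[0,0.015,0],[0,0.01,0],[0,0.008,0],[0,0.005,0],[0,0.003,0],[0,0,0],[0,0,0]], "turn": [0,0,0,0,0,0,0,0,0,0], "claw": [50,50,50,50,50,50,50,50,50,50]}}

```text
time_s: 7.82
ee_pos: [0.5053, 0.2407, 0.0134]
orientation: [[-0.263, 0.001, 0.965], [-0.965, 0.0, -0.263], [-0.0, -1.0, 0.0]]
force: [-0.5, 0.5, 0.5]
gripper_width: 0.0541
```

```bash
python3 to.py 0.5037 0.2408 0.007
python3 - <<'E'
from h import *
im=get_image("scene");save(im,"s9.png",(285,190,385,310),5)
E
```

```text
t 7.8167 p [0.5053 0.2407 0.0134] jaw yaw -15.27 down [ 0.001  0.    -1.   ]
dp [ 0.0003  0.0064 -0.0015] F [-0.5  0.5  0.5] w 0.0541
```

View pics/s9.png

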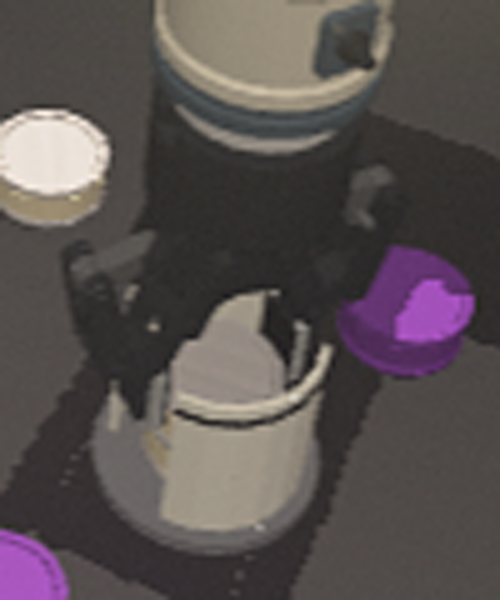

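The tin is inside the tube (top around (225,370)), the fingers are in the slots and nothing is touching. I'll lower the last few mm in small steps until it makes contact.

{"name": "move_arm", "arguments": {"dp": [[0,0.002,0],[0,0.002,0],[0,0.002,0],[0,0,0]], "turn": [0,0,0,0], "claw": [50,50,50,50]}}

```text
time_s: 8.2
ee_pos: [0.5047, 0.2405, 0.0068]
orientation: [[-0.263, -0.0, 0.965], [-0.965, -0.0, -0.263], [0.0, -1.0, -0.0]]
force: [0.1, 0.0, -1.2]
gripper_width: 0.0543
```

{"name": "move_arm", "arguments": {"dp": [[0,0.0015,0],[0,0.0015,0],[0,0,0]], "turn": [0,0,0], "claw": [50,50,50]}}

```text
time_s: 8.45
ee_pos: [0.5049, 0.2406, 0.0066]
orientation: [[-0.263, -0.0, 0.965], [-0.965, -0.0, -0.263], [0.0, -1.0, -0.0]]
force: [-8.0, -4.3, 28.7]
gripper_width: 0.0543
```

Contact shows on the force reading (29 N). I'll back off 1 mm, release and rise.

{"name": "move_arm", "arguments": {"dp": [[0,-0.002,0],[0,0,0],[0,0,0],[0,0,0],[0,0,0],[0,-0.005,0],[0,-0.015,0],[0,-0.02,0],[0,-0.03,0],[0,-0.03,0],[0,-0.03,0],[0,-0.02,0]], "turn": [0,0,0,0,0,0,0,0,0,0,0,0], "claw": [50,90,90,90,90,90,90,90,100,100,100,100]}}

```text
time_s: 9.45
ee_pos: [0.5058, 0.241, 0.1591]
orientation: [[-0.263, 0.003, 0.965], [-0.965, 0.001, -0.263], [-0.002, -1.0, 0.002]]
force: [0.5, -0.4, 0.2]
gripper_width: 0.0854
```

```bash
python3 to.py 0.4555 0.0762 0.1
python3 - <<'E'
from h import *
im=get_image("scene");save(im,"s10.png",(285,190,385,310),5)
q=cloud(im).reshape(-1,3);q=q[(np.hypot(q[:,0]-.504,q[:,1]-.24)<.032)&(q[:,2]>.02)&(q[:,2]<.08)]
print(np.median(q,0),np.histogram(q[:,2],12))
E
python3 tin.py .454 .076 .02 .03
```

```text
t 9.45 p [0.5058 0.241  0.1591] jaw yaw -15.27 down [ 0.003  0.001 -1.   ]
dp [ 0.1723  0.0588 -0.0053] F [ 0.5 -0.4  0.2] w 0.0854
[0.50495429 0.23462084 0.05575989] (array([  5,   0,   0,   1,  11,   5,   7,   4,   9,  23, 272,  55]), array([0.0212298 , 0.02450884, 0.02778789, 0.03106694, 0.03434599,
       0.03762503, 0.04090408, 0.04418313, 0.04746218, 0.05074123,
       0.05402027, 0.05729932, 0.06057837]))
319 mean [0.4561 0.0765 0.024 ] circ ((0.456217497587204, 0.07515840232372284), 0.02930779568850994) tilt [-0.3 -0.1]
```

View pics/s10.png

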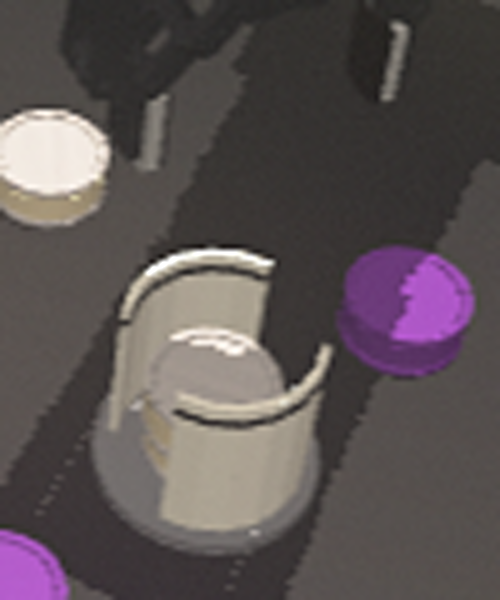

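The first tin lies flat, its top at 56 mm as required. Now tin a.

{"name": "move_arm", "arguments": {"dp": [[0.025,0,-0.001],[0.04,0,-0.001],[0.04,0.01,-0.001],[0.035,0.025,-0.001],[0.022,0.03,-0.001],[0.01,0.03,0],[0,0.025,0],[0,0.015,0],[0,0.01,0],[0,0,0]], "turn": [0,0,0,0,0,0,0,0,0,0], "claw": [100,100,100,100,100,100,100,100,100,100]}}

```text
time_s: 10.38
ee_pos: [0.4532, 0.0767, 0.0097]
orientation: [[-0.264, -0.005, 0.965], [-0.965, -0.001, -0.264], [0.002, -1.0, -0.004]]
force: [-0.4, 0.6, -0.6]
gripper_width: 0.0855
```

```bash
python3 to.py 0.4553 0.0762 -0.027;python3 tips.py s11.png 245 155 345 230
```

```text
t 10.3833 p [0.4532 0.0767 0.0097] jaw yaw -15.28 down [-0.005 -0.001 -1.   ]
dp [-0.0002  0.0367  0.0023] F [-0.4  0.6 -0.6] w 0.0855
[0.45408794 0.07692518 0.01085186] w 0.08533573637666113 F [-0.5  0.   0.2] t 10.4333
1 tip z world [0.0549 0.059  0.0607 0.0625 0.063  0.0633] x [-0.011   0.0045] z [0.0453 0.0576]
-1 tip z world [0.0563 0.0566 0.0574 0.0576 0.0593 0.0601] x [-0.0102  0.0126] z [-0.0546 -0.0407]
```

View pics/s11.png

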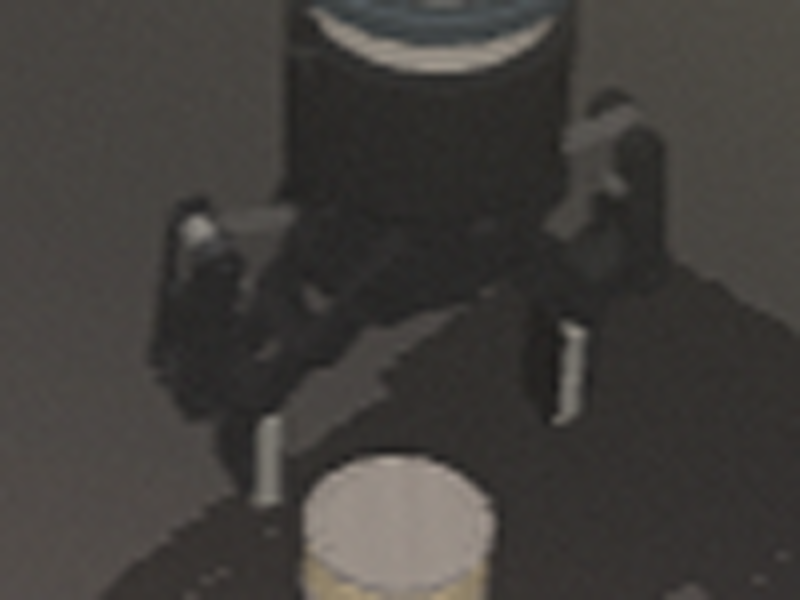

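{"name": "move_arm", "arguments": {"dp": [[0,0.01,0.001],[0,0.012,0],[0,0.01,0],[0,0.005,0],[0,0,0],[0,0,0],[0,0,0],[0,0,0],[0,0,0],[0,0,0],[0,0,0]], "turn": [0,0,0,0,0,0,0,0,0,0,0], "claw": [100,100,100,100,100,50,50,50,50,50,50]}}

```text
time_s: 11.35
ee_pos: [0.4564, 0.0768, -0.0243]
orientation: [[-0.263, 0.001, 0.965], [-0.965, 0.0, -0.263], [-0.0, -1.0, 0.001]]
force: [-1.1, 0.1, 5.0]
gripper_width: 0.0541
```

```bash
python3 tips.py s12.png 245 155 345 230
```

```text
[ 0.45638504  0.07681073 -0.02429242] w 0.05440529550039864 F [-0.5  0.   5.9] t 11.4
1 tip z world [0.0151 0.0176 0.0183 0.0189 0.0212 0.0233] x [-0.0121  0.0041] z [0.0351 0.0435]
-1 tip z world [0.02   0.0241 0.0279 0.0326 0.0332 0.0364] x [-0.0095 -0.0047] z [-0.0413 -0.035 ]
```

View pics/s12.png

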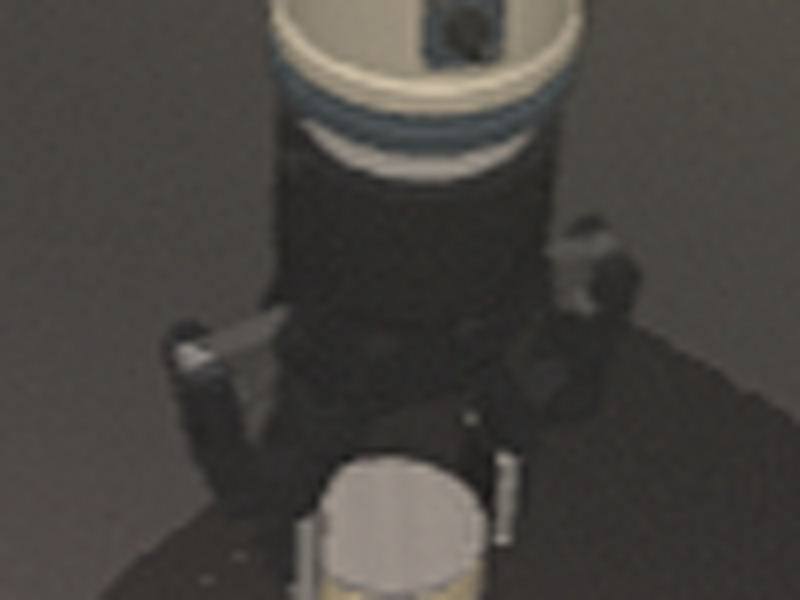

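{"name": "move_arm", "arguments": {"dp": [[0,-0.005,0],[0,-0.02,0],[0,-0.03,0],[0,-0.03,0],[0,-0.025,0],[0,-0.015,0],[0,-0.005,0],[0,0,0]], "turn": [0,0,0,0,0,0,0,0], "claw": [50,50,50,50,50,50,50,50]}}

```text
time_s: 12.07
ee_pos: [0.4571, 0.0769, 0.1064]
orientation: [[-0.263, 0.003, 0.965], [-0.965, 0.0, -0.263], [-0.001, -1.0, 0.003]]
force: [-0.7, -0.3, -1.6]
gripper_width: 0.054
```

{"name": "move_arm", "arguments": {"dp": [[-0.02,0,0.001],[-0.035,0,0.001],[-0.04,0,0.001],[-0.035,0,0.001],[-0.025,0,0],[-0.015,0,0],[0,0,0],[0,0,0]], "turn": [0,0,0,0,0,0,0,0], "claw": [50,50,50,50,50,50,50,50]}}

```text
time_s: 12.73
ee_pos: [0.5036, 0.2393, 0.1036]
orientation: [[-0.262, -0.002, 0.965], [-0.965, -0.001, -0.262], [0.002, -1.0, -0.002]]
force: [0.6, -1.1, -0.8]
gripper_width: 0.0542
```

```bash
python3 to.py 0.505 0.2405 0.0317
python3 - <<'E'
from h import *
im=get_image("scene");save(im,"s13.png",(285,180,385,300),5)
E
python3 tin.py .503 .24 .147 .157
```

```text
t 12.7333 p [0.5036 0.2393 0.1036] jaw yaw -15.2 down [-0.002 -0.001 -1.   ]
dp [-0.0016  0.0719  0.0011] F [ 0.6 -1.1 -0.8] w 0.0542
456 mean [0.5027 0.2414 0.1518] circ ((0.5070012807846069, 0.24344854056835175), 0.03410341218113899) tilt [-0.7 -0.2]
```

View pics/s13.png

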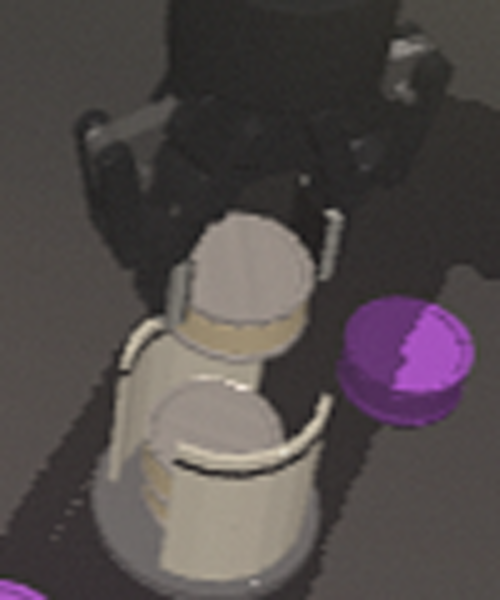

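The tin (crop 250,270) is level over the tube. I'll lower it to just above contact.

{"name": "move_arm", "arguments": {"dp": [[-0.001,0.01,0.001],[0,0.015,0],[0,0.015,0],[0,0.012,0],[0,0.009,0],[0,0.005,0],[0,0.003,0],[0,0,0],[0,0,0]], "turn": [0,0,0,0,0,0,0,0,0], "claw": [50,50,50,50,50,50,50,50,50]}}

```text
time_s: 13.58
ee_pos: [0.5063, 0.2405, 0.0361]
orientation: [[-0.263, 0.0, 0.965], [-0.965, 0.0, -0.263], [-0.0, -1.0, 0.0]]
force: [-0.9, -0.8, -1.1]
gripper_width: 0.0544
```

{"name": "move_arm", "arguments": {"dp": [[0,0.001,0],[0,0.001,0],[0,0,0]], "turn": [0,0,0], "claw": [50,50,50]}}

```text
time_s: 13.83
ee_pos: [0.5062, 0.2405, 0.0342]
orientation: [[-0.263, 0.001, 0.965], [-0.965, 0.0, -0.263], [-0.0, -1.0, 0.0]]
force: [0.2, 0.1, -0.7]
gripper_width: 0.0545
```

{"name": "move_arm", "arguments": {"dp": [[0,0.001,0],[0,0.001,0],[0,0,0]], "turn": [0,0,0], "claw": [50,50,50]}}

```text
time_s: 14.08
ee_pos: [0.506, 0.2404, 0.0319]
orientation: [[-0.263, 0.0, 0.965], [-0.965, 0.0, -0.263], [-0.0, -1.0, 0.0]]
force: [0.6, 0.1, -0.5]
gripper_width: 0.0545
```

```bash
python3 to.py 0.505 0.2405 0.0317
python3 - <<'E'
from h import *
im=get_image("scene");save(im,"s14.png",(285,180,385,300),5)
E
```

```text
t 14.0833 p [0.506  0.2404 0.0319] jaw yaw -15.27 down [ 0.  0. -1.]
dp [ 0.0002  0.0002 -0.001 ] F [ 0.6  0.1 -0.5] w 0.0545
```

View pics/s14.png

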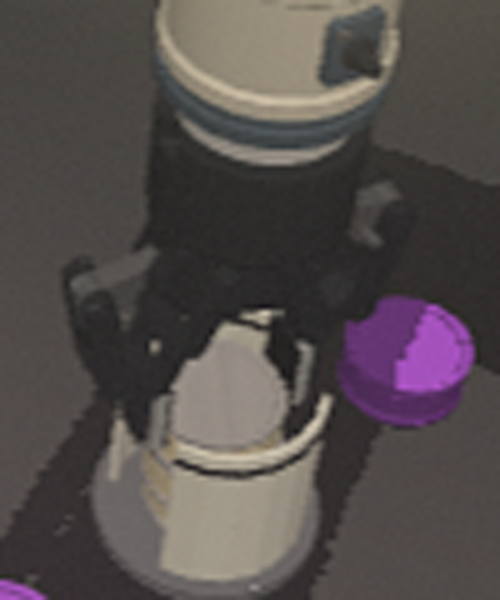

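{"name": "move_arm", "arguments": {"dp": [[0,0.001,0],[0,0,0]], "turn": [0,0], "claw": [50,50]}}

```text
time_s: 14.3
ee_pos: [0.5061, 0.2405, 0.0318]
orientation: [[-0.263, 0.0, 0.965], [-0.965, 0.0, -0.263], [-0.0, -1.0, 0.0]]
force: [-3.7, -0.8, 9.5]
gripper_width: 0.0542
```

Contact at 9.5 N. I'll release and rise.

{"name": "move_arm", "arguments": {"dp": [[0,0,0],[0,0,0],[0,0,0],[0,0,0],[0,-0.005,0],[0,-0.015,0],[0,-0.02,0],[0,-0.03,0],[0,-0.03,0],[0,-0.03,0],[0,-0.02,0],[0,0,0]], "turn": [0,0,0,0,0,0,0,0,0,0,0,0], "claw": [90,90,90,90,90,90,90,100,100,100,100,100]}}

```text
time_s: 15.3
ee_pos: [0.5087, 0.2416, 0.1859]
orientation: [[-0.263, 0.008, 0.965], [-0.965, 0.003, -0.263], [-0.005, -1.0, 0.006]]
force: [0.7, 0.1, 1.0]
gripper_width: 0.085
```

{"name": "move_arm", "arguments": {"dp": [[0.03,0,0],[0.04,0,0],[0.04,0,0],[0.04,0,0],[0.03,0,0],[0,0,0],[0,0,0]], "turn": [0,0,0,0,0,0,0], "claw": [100,100,100,100,100,100,100]}}

```text
time_s: 15.88
ee_pos: [0.4578, 0.0655, 0.1805]
orientation: [[-0.266, -0.001, 0.964], [-0.964, 0.0, -0.266], [0.0, -1.0, -0.001]]
force: [0.4, -0.3, 0.7]
gripper_width: 0.0855
```

```bash
python3 to.py 0.505 0.2405 0.0317
python3 - <<'E'
from h import *
for n in("scene","top"):
    im=get_image(n);save(im,n+"15.png",(285,180,385,300) if n=="scene" else (130,150,270,255),5)
    q=cloud(im).reshape(-1,3);q=q[(np.hypot(q[:,0]-.504,q[:,1]-.24)<.035)&(q[:,2]>.072)&(q[:,2]<.085)]
    A=np.c_[q[:,:2],np.ones(len(q))];k=np.linalg.lstsq(A,q[:,2],rcond=None)[0]
    print(n,q.mean(0).round(4),len(q),cv2.minEnclosingCircle(q[:,:2].astype(np.float32)),"tilt deg",np.degrees(k[:2]).round(1))
E
```

```text
t 15.8833 p [0.4578 0.0655 0.1805] jaw yaw -15.45 down [-0.001  0.    -1.   ]
dp [-0.1813  0.1488 -0.001 ] F [ 0.4 -0.3  0.7] w 0.0855
scene [0.5082 0.2398 0.0798] 527 ((0.5070210695266724, 0.24006962776184082), 0.029347756877541542) tilt deg [-0.5 -0.6]
top [0.506  0.2399 0.0785] 433 ((0.5055657625198364, 0.23967158794403076), 0.028233807533979416) tilt deg [0.2 0.2]
```

View pics/scene15.png

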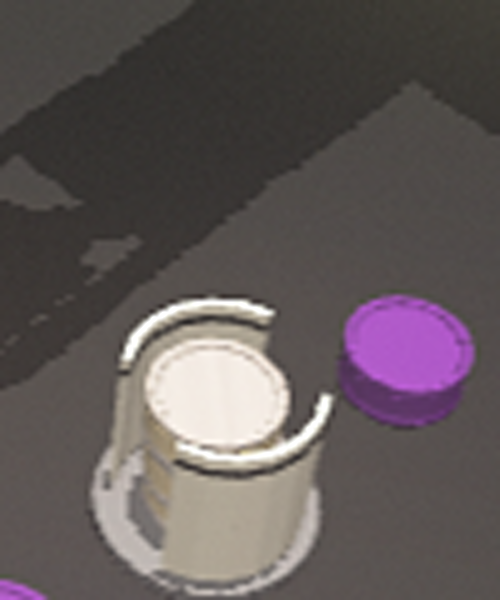

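View pics/top15.png

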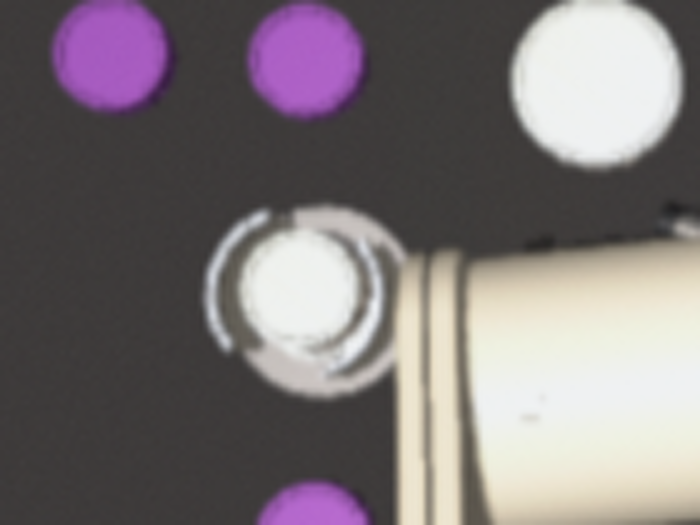

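The stack's top is at 79–80 mm and level, centred within about 3 mm, and the gripper is open and clear. I'm handing in.

```bash
python3 -c "
from rig import arm
print(arm.finish_job())"
```

```text
the job is handed in; nothing more can be done
None
```

I stacked both matching flat tins on the one already in the tube and handed the job in at about 16 s, with the gripper open and clear of everything.

- **First tin:** after release it lay flat with its top at 56 mm, which is the height it should be.
- **Full stack:** the last check from both cameras put the top at 78.5–80 mm (the line is at 80 mm). It was tilted under 1° and about 2–3 mm off the tube's axis. I estimated no speeds and only measured the top tin; the two below it were visible only through the slot.
- **Contact forces:** the largest reading I saw was about 29 N, when the first tin touched down. Setting down the second read about 10 N.

**Disagreement:** the reported TCP height read about 31 mm lower than the cameras showed. My first attempt to grip a tin therefore closed in the air above it and touched nothing. I measured the fingertips by depth and worked from that offset. The touchdowns then came within 1 mm of the expected heights, so the offset held. Reported x and y agreed with the cameras to within 3 mm.

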